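# Take the swing arm from the parts drawer and hold it level over its stand

### The arm

A 7-joint arm with a two-finger parallel gripper is mounted at the origin on a cart in front of the work surface, level with it; the furniture and walls round the work are solid. World frame = base frame: x ahead of the robot, y to its left, z up, the work surface at z = 0. Lengths are in m, angles in rad, forces in N, time in s.
With the tool pointing down it reaches from about 0.35 to 0.9 m from the base axis. Payload 19.9 kg.
Tool frame: the origin (TCP) lies midway between the tips of the shut fingers; the grasp point (between the pads) lies 19 mm behind it; z points along the fingers, y is the line along which they close (so a half turn about z gives the same grasp; the last joint's range is limited). The gripper opens to 94 mm and grips with 3 to 60 N. Pads are 16 mm wide; open, the fingers measure 119 mm over their backs; the gripper's body (75 mm by 177 mm) begins 78 mm behind the grasp point.
Start: joints at [-1.264, 0.417, -0.01, 1.614, 0.005, 1.111, -0.053], TCP at [0.213, 0.588, 0.178] pointing down, gripper open.
Joint ranges: [-2.81, 2.81], [-0.39, 2.02], [-1.27, 1.25], [0.06, 2.57], [-1.19, 4.33], [0.19, 2], [-2.82, 2.82]. Speed limits (rad/s): [1.89, 1.89, 2.39, 2.39, 3.01, 3.01, 3.01].

### API

Orientations are given as [roll, pitch, yaw] about the fixed x, y, z axes, in that order (R = Rz(yaw) Ry(pitch) Rx(roll)).
In Python, from plant import r, capture gives the robot as it stands.
- The arm moves only by the tool jog_arm, never from a script. Its argument "plan" is a list that holds one entry, the list of rows, each a list of 7 numbers: the shift along the world's x, y, z in cm, then the turn, a rotation vector about the world's x, y, z in degrees, then the closure, from 0 (fully open) to 1 (shut). In form: [[[dx, dy, dz, ax, ay, az, fingers], ...]]. A call has 1 to 12 rows; each row is the pose to reach, as a shift and turn from the pose commanded when the call began; what a row does not reach only later rows make up. A row lasts 1/10 s, in which the tool goes at most 50 mm and 8.59 degrees, less where a joint would pass 70% of its speed; a pose out of reach is approached as far as the arm can. A call with a gripper value outside its range is refused whole. The fingers move at their own pace and stop on an object; "grip_force" is the grip in N (left out, the last holds). Time passes only in rows, so rows that repeat a pose let the fingers close. It gives the time, the measured TCP pose, the force, the opening and the grip force at its end, in the units of the state.
- r.get_obs(): the state, without advancing time (a new reading comes with each control period).
- capture(name): name is "side" or "top" or "wrist"; returns a dict with "pixels" (384x512x3 uint8, red, green, blue), "fovy" (degrees; the focal length in pixels is half the picture's height over the tangent of half this angle, whatever the lens; pixels are square), "cx", "cy" (the principal point, pixels), "R" (3x3) and "t" (3): a world point X has camera coordinates R X + t; the wrist camera has in their place "T_tool_cam" (4x4, takes a point from camera to tool coordinates, whose origin is the TCP and whose axes are the flange's). Camera axes: x right, y down, z forward; pixel columns grow to the right and rows downward; lengths in m; the calibration is good to about 2 mm. A picture is of the moment at which its call begins: read the wrist's pose just before it. There is no depth.
- r.sign_off(): hands the job in; it is judged then, once.
The state is a dict: "t": time; "joint_pos": joint angles; "dq": joint speeds; "effort": joint torques, N m; "eef_pos": TCP position; "orientation": TCP orientation; "contact_force": force on the tool from outside, world axes, zero at the start; "moment": the same for the moment, N m; "finger_gap": finger opening in m; "finger_force": force on a finger pad.
Only numpy, scipy, OpenCV 4.12 (cv2) and the standard library are available. Lean on these libraries where they do the work, as an engineer would, in place of code of your own. Each camera call takes 0.05 s, during which the arm holds its last target. There are 200 camera calls.

### The job

Pull the parts drawer out to its stop and lift the heavy-headed steel swing arm out of it, gripping the bar at its balance point. Hold the arm level a few centimetres above the swing-arm stand, with its eye over the pivot pin and its round head over the dished seat, touching neither, and finish while still holding it there, with the drawer left open. Leave the tin, the beakers and the soap bar where they are.

Things in the scene. Friction and masses are not known exactly. Their poses are not given: they have to be found in the camera images.
- cabinet: Low plywood parts cabinet fixed on the worktop to the right of the soap cutter, 200 deep x 280 wide x 80 mm high, one drawer. Origin: centre of its underside; its own -x axis points out of the front, the way the drawer opens (roughly to the robot), z up.
- cabinet_drawer0 (a joint): Opening of the drawer in m: 0 shut, 0.1336 at its stop; starts within 0.015 of shut. Slides along the cabinet's -x with about 1 N of friction, stays where left. Open-topped, 6 mm walls; above the worktop its walls end at 58 mm, its front panel at 68 mm, its inner floor lies at 22 mm.
- cabinet_drawer0_handle (a point): Middle of the drawer's handle: horizontal round steel bar, 11 mm thick, 120 mm long, parallel to the front (cabinet's y). Centre line 35 mm before the panel, 44 mm above the worktop; two 8 mm stems join it to the panel 51 mm either side of the middle. Moves with the drawer; can be pinched from above, one finger before and one behind the bar.
- lever: The swing arm: loose dark steel lever, about 0.6 kg, lying flat across the drawer (hidden until it opens; rides along with it). Round head 44 mm dia at its +y end, bar 14 mm wide (x), 6 to 24 mm above the underside, eye 30 mm dia with a vertical 13 mm hole at its -y end; head and eye 30 mm high, centres 150 mm apart. Origin: on the bottom plane below the balance point; z up.
- lever_balance (a point): Balance point (centre of mass) of the lever, in the middle of the bar 15 mm above the lever's underside: 53 mm from the head's centre and 97 mm from the eye's centre, so nearer the head than the middle of the bar. Same axes as lever.
- lever_head (a point): Centre of the underside of the lever's round head, 53 mm along the lever's +y from the balance point.
- lever_eye (a point): Centre of the lever's eye at its underside, 97 mm along the lever's -y from the balance point.
- stand: The swing-arm stand, fixed on the worktop in front of the soap cutter (whose raised bow, near x 0.73, y -0.05, reaches 0.3 m high): grey base plate 75 x 225 x 10 mm with a pivot pin at its -y end and a round dished aluminium seat at its +y end, 150 mm apart. Origin: centre of the underside, midway between them; y axis from pin to seat, z up.
- stand_pin (a point): Tip of the stand's upright steel pivot pin (10 mm dia), 60 mm above the worktop; the pin rises 25 mm from a 30 mm dia shoulder.
- stand_seat (a point): Centre of the floor of the stand's round dished seat, 35 mm above the worktop; its rim, 64 mm dia, is 43 mm above the worktop.
- small_tin: White round salve tin, 59 mm dia x 22 mm, a bystander near the front of the soap cutter. Origin: centre of its underside.
- beaker_large: Larger clear beaker, 55 mm dia x 70 mm, a bystander in front of the soap cutter. Origin: centre of its underside.
- soap_bar: Bar of soap, 51 x 72 x 27 mm, a bystander in front of the soap cutter. Origin: centre of its underside.
- beaker_small: Smaller beaker, 44 mm dia x 58 mm, a bystander near the left end of the worktop. Origin: centre of its underside.

How it is judged:
On the way, in this order (a step that is already met when the one before it is completed fails the run):
1. the drawer is pulled out to its stop (value of joint cabinet_drawer0 above 0.127 m), for 0.2 s.
2. the swing arm is lifted clear of the drawer, level, gripped at its balance point (height (world z) of lever above 0.07 m and angle between lever's own z axis and vertical below 0.15 rad and contact force between lever and the fingers above 1 N and horizontal distance between the grasp point and lever_balance below 0.015 m), for 0.2 s.
At the end, for the whole second after the job is handed in: The gripper holds the arm within 15 mm of its balance point, still, level within 0.1 rad, touching neither stand nor cabinet; eye and head within 15 mm horizontally of pin and seat centres, eye underside 6 to 80 mm above the pin tip; drawer open at least 110 mm (value of joint cabinet_drawer0 above 0.11 m and contact force between lever and the fingers above 1 N and contact force between lever and stand below 0.1 N and contact force between lever and cabinet below 0.1 N and horizontal distance between the grasp point and lever_balance below 0.015 m and angle between lever's own z axis and vertical below 0.1 rad and horizontal distance between lever_eye and stand_pin below 0.015 m and horizontal distance between lever_head and stand_seat below 0.015 m and z of lever_eye in the frame of stand_pin between 0.006 and 0.08 m and linear speed of lever below 0.02 m/s); the arm keeps its last pose, push and grip.
It fails at once if the swing arm is tipped up (angle between lever's own z axis and vertical above 0.4 rad).
It fails at once if the tin, a beaker or the soap bar is displaced by more than 30 mm (distance of any of small_tin, beaker_large, soap_bar, beaker_small from where it was at the start of the episode above 0.03 m).
It also fails if it takes over 54 s, if anything falls off the work surface, if the arm or the gripper's body presses on something with over 40 N, if the wrist force passes 120 N, or if a joint passes its speed limit or range.

## Working session

There is one attempt and no reset: what is moved stays moved. The work goes in short steps, Python scripts to look and compute and a tool call to move; the robot and the scene stay as the last step left them, time stands still between calls to the robot, and variables do not carry over. Pictures are saved under pics/ and viewed, at most 10 in all, crops included, and the job is handed in when it is done.

Besides the shell and the picture viewer there is one more tool, called after "Emit:" in YAML: its name, and indented under it one key for each argument. jog_arm: Moves the arm, as the interface text tells. Its arguments: {"type":"object","properties":{"plan":{"type":"array","items":{"type":"array","items":{"type":"array","items":{"type":"number"}}}},"grip_force":{"type":"number"}},"required":["plan"]}

```bash
mkdir -p pics; ls; cat > h.py <<'E'
import numpy as np, cv2
from plant import r, capture
from scipy.spatial.transform import Rotation as Ro
def shot(n,f):
    o=r.get_obs(); c=capture(n); cv2.imwrite('pics/'+f+'.png',c['pixels'][:,:,::-1])
    f_=192/np.tan(np.radians(c['fovy'])/2)
    if n=='wrist':
        T=np.array(c['T_tool_cam']); Rt=Ro.from_euler('xyz',o['orientation']).as_matrix()
        Rw=Rt@T[:3,:3]; C=Rt@T[:3,3]+np.array(o['eef_pos'])
        R=Rw.T; t=-R@C
    else: R=np.array(c['R']);t=np.array(c['t'])
    np.savez('pics/'+f+'.npz',R=R,t=t,f=f_,cx=c['cx'],cy=c['cy']); return c
def ray(f,u,v,z):
    d=np.load('pics/'+f+'.npz'); C=-d['R'].T@d['t']
    w=d['R'].T@np.array([(u-d['cx'])/d['f'],(v-d['cy'])/d['f'],1]); return (C+w*(z-C[2])/w[2]).round(4)
def proj(f,X):
    d=np.load('pics/'+f+'.npz'); p=d['R']@np.array(X)+d['t']; return (d['f']*p[:2]/p[2]+[d['cx'],d['cy']]).round(1)
E
python3 - <<'E'
from h import *
shot('top','top0');shot('side','side0')
print(r.get_obs())
for n in('top0','side0'):
    d=np.load('pics/'+n+'.npz');print(-d['R'].T@d['t'],d['f'])
a=np.hstack([cv2.imread('pics/top0.png')]);cv2.imwrite('pics/a.png',cv2.resize(a,(800,600)))
cv2.imwrite('pics/b.png',cv2.resize(cv2.imread('pics/side0.png'),(800,600)))
E
```

```text
pics
{'t': 0.1, 'joint_pos': array([-1.2644766 ,  0.41789984, -0.01028379,  1.6140487 ,  0.00467079,
        1.11072016, -0.05300607]), 'dq': array([-1.47624257e-03, -1.41046060e-03,  3.37306890e-05, -3.99586715e-04,
        6.52099970e-04,  6.98451098e-04,  7.49737675e-04]), 'effort': array([ 5.85513480e-04, -8.52578473e+01,  6.38606027e-01, -4.26694393e+01,
       -4.90562303e-02,  1.63248024e-02,  4.33143134e-05]), 'eef_pos': array([0.21292788, 0.58724764, 0.1777244 ]), 'orientation': array([-3.14054252e+00,  6.51225757e-05,  2.79374406e+00]), 'contact_force': array([-0.25629008,  0.16317146, -0.13519786]), 'moment': array([ 0.00852788, -0.0231859 ,  0.02214949]), 'finger_force': 0.0, 'finger_gap': 0.09415886719274617}
[ 0.4645858  -0.08689506  1.07615907] 432.6590397376023
[ 0.25082586 -0.79068868  0.48697264] 351.22208855907985
```

View pics/a.png

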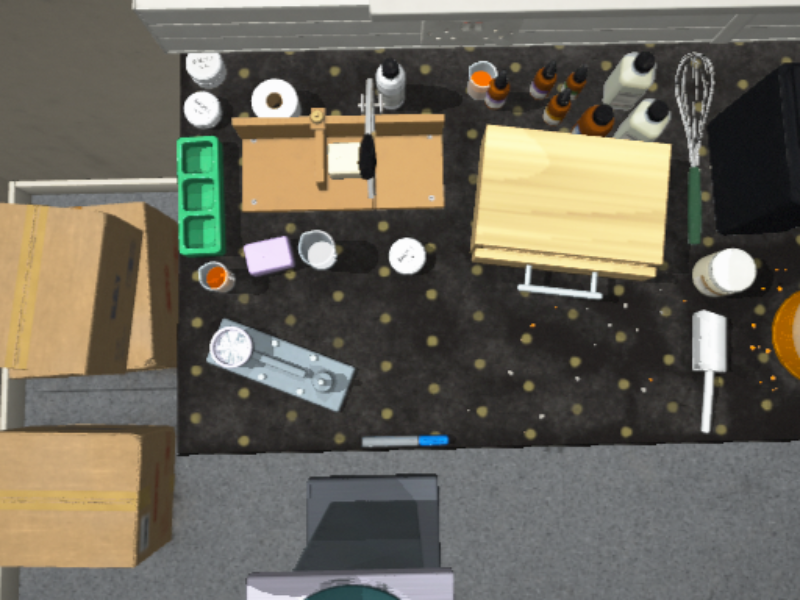

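View pics/b.png

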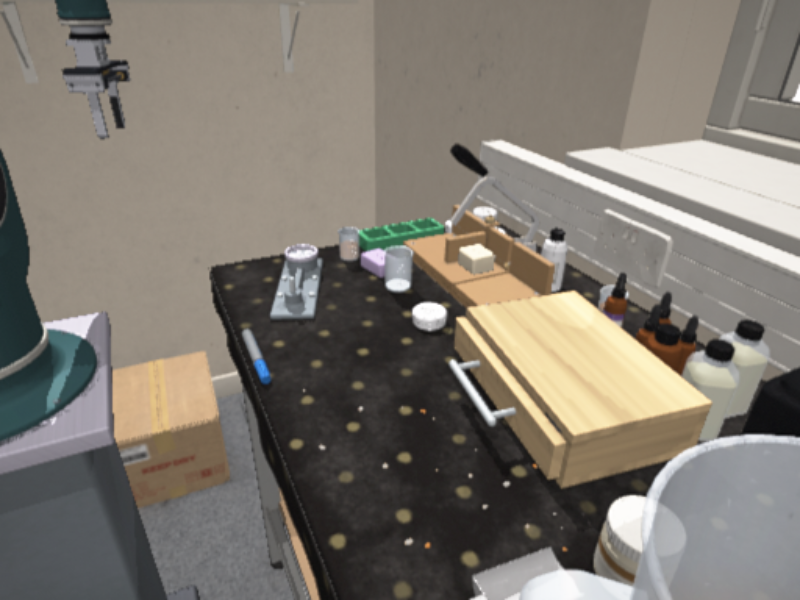

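The top view shows the handle bar at about (519,288)-(601,297), the stand pin near (322,380), the seat near (231,347), and the cabinet top corners at (487,127) and (671,144), all in 800x600 pixels. The side view shows the same layout, with the tin clear of the drawer path.

```bash
python3 - <<'E'
from h import *
s=.64
P=lambda u,v,z:ray('top0',u*s,v*s,z)
a,b=P(519,289,.044),P(601,296,.044);print('handle',a,b,np.linalg.norm(a-b),(a+b)/2)
c,d=P(487,127,.08),P(671,144,.08);e=P(663,265,.08);g=P(476,247,.08);print('cab',c,d,e,g,np.linalg.norm(c-d),np.linalg.norm(d-e))
for n,(p,q) in dict(hand=(a,b),back=(c,d),front=(g,e)).items(): print(n,np.degrees(np.arctan2(*(q-p)[:2])))
p,q=P(322,380,.06),P(231,347,.035);print('pin',p,'seat',q,np.linalg.norm((p-q)[:2]))
# refine: bright handle mask
im=cv2.imread('pics/top0.png').astype(int)
hs=cv2.cvtColor(im.astype(np.uint8),cv2.COLOR_BGR2HSV)
m=((hs[...,1]<50)&(hs[...,2]>140)).astype(np.uint8);m[:, :325]=0;m[:,392:]=0;m[:181]=0;m[192:]=0
v,u=np.nonzero(m);print(u.min(),u.max(),np.polyfit(u,v,1),u.mean(),v.mean())
cv2.imwrite('pics/c.png',cv2.resize(im[195:270,125:235].astype(np.uint8),(792,540),interpolation=cv2.INTER_CUBIC))
E
```

```text
handle [ 0.5803 -0.2706  0.044 ] [ 0.5664 -0.3962  0.044 ] 0.12636680735066466 [ 0.57335 -0.3334   0.044  ]
cab [ 0.8251 -0.2258  0.08  ] [ 0.7921 -0.504   0.08  ] [ 0.6071 -0.4803  0.08  ] [ 0.6408 -0.2026  0.08  ] 0.280150388184632 0.18651190310540508
hand -173.68484354897197
back -173.23520208265464
front -173.0807628461452
pin [0.4488 0.0319 0.06  ] seat [0.5021 0.1739 0.035 ] 0.15167362987678512
331 384 [7.64255405e-02 1.58313226e+02] 359.14814814814815 185.76131687242798
```

View pics/c.png

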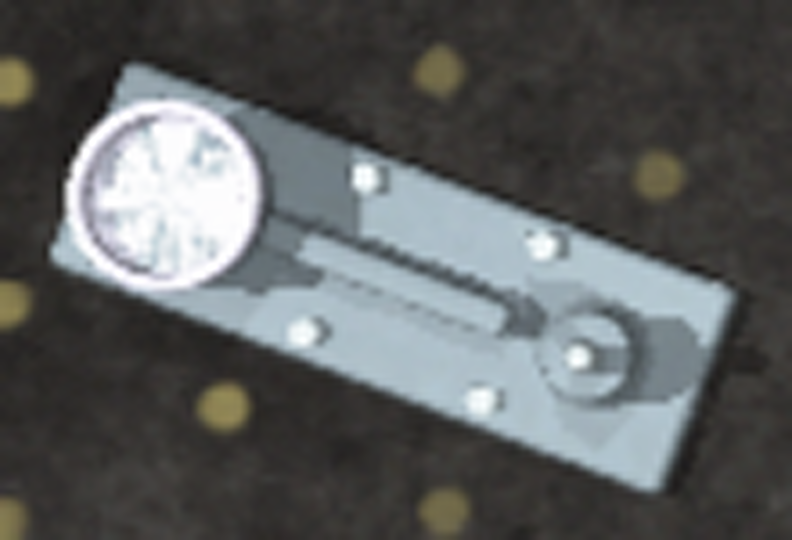

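The crop shows the pin tip at about (579,356) and the seat rim centre at about (166,195), at 7.2x with crop origin (125,195). Handle length, cabinet width and the 150 mm pin-seat distance all check out, so I move towards the handle.

Emit:
jog_arm:
  plan:
    - [[36,-92,0,0,0,-76.7,0.68],[36,-92,0,0,0,-76.7,0.68],[36,-92,0,0,0,-76.7,0.68],[36,-92,0,0,0,-76.7,0.68],[36,-92,0,0,0,-76.7,0.68],[36,-92,0,0,0,-76.7,0.68],[36,-92,0,0,0,-76.7,0.68],[36,-92,0,0,0,-76.7,0.68],[36,-92,0,0,0,-76.7,0.68],[36,-92,0,0,0,-76.7,0.68],[36,-92,0,0,0,-76.7,0.68],[36,-92,0,0,0,-76.7,0.68]]
  grip_force: 25

```text
t: 1.3
eef_pos: [0.4318, 0.0268, 0.1784]
orientation: [3.141, -0.001, 1.455]
contact_force: [1.9, 1.6, -0.3]
finger_gap: 0.0299
finger_force: 0.0
```

```bash
python3 - <<'E'
from h import *
p=ray('top0',125+579.5/7.2-.5,195+356.5/7.2-.5,.06);q=ray('top0',125+166/7.2-.5,195+195.5/7.2-.5,.043)
print(p,q,np.linalg.norm((p-q)[:2]),np.degrees(np.arctan2(*(q-p)[[1,0]])))
E
```

```text
[0.447  0.0345 0.06  ] [0.5029 0.1726 0.043 ] 0.14898463007975019 67.96292429636281
```

Emit:
jog_arm:
  plan:
    - [[14,-36,-3,0,0,0,0.68],[14,-36,-3,0,0,0,0.68],[14,-36,-3,0,0,0,0.68],[14,-36,-3,0,0,0,0.68],[14,-36,-3,0,0,0,0.68],[14,-36,-3,0,0,0,0.68],[14,-36,-3,0,0,0,0.68],[14,-36,-3,0,0,0,0.68],[14,-36,-3,0,0,0,0.68],[14,-36,-3,0,0,0,0.68],[14,-36,-3,0,0,0,0.68]]

```text
t: 2.4
eef_pos: [0.5716, -0.33, 0.1481]
orientation: [-3.141, -0.001, 1.456]
contact_force: [0.1, 1.9, 0.1]
finger_gap: 0.0299
finger_force: 0.0
```

```bash
python3 - <<'E'
from h import *
shot('wrist','w1');o=r.get_obs();print(o['eef_pos'],np.degrees(o['orientation']),proj('w1',[.573,-.333,.044]))
cv2.imwrite('pics/d.png',cv2.resize(cv2.imread('pics/w1.png'),(800,600)))
E
```

```text
[ 0.57183507 -0.32975436  0.14834598] [ 1.79996627e+02 -4.37112525e-02  8.34503653e+01] [254.6 185.7]
```

View pics/d.png

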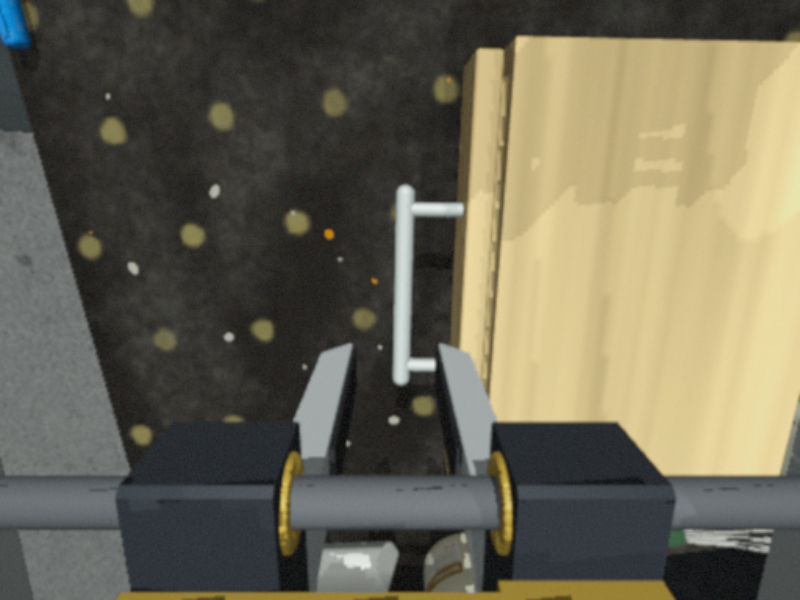

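The wrist view shows the handle between (405,188) and (400,381) in 800x600 pixels, lying between the fingertips in the closing direction.

```bash
python3 - <<'E'
from h import *
s=.64
a,b=ray('w1',405*s,188*s,.044),ray('w1',400.5*s,381*s,.044);m=(a+b)/2
print(a,b,m,np.linalg.norm(a-b),np.degrees(np.arctan2(*(a-b)[[1,0]])), m-r.get_obs()['eef_pos'])
E
```

```text
[ 0.5846 -0.2702  0.044 ] [ 0.5677 -0.3957  0.044 ] [ 0.57615 -0.33295  0.044  ] 0.1266327761679416 82.33060874875996 [ 0.00431493 -0.00319564 -0.10434598]
```

Emit:
jog_arm:
  plan:
    - [[0.4,-0.3,-4,0,0,-0.5,0.68],[0.4,-0.3,-8,0,0,-0.5,0.68],[0.4,-0.3,-10,0,0,-0.5,0.68],[0.4,-0.3,-11.8,0,0,-0.5,0.68],[0.4,-0.3,-11.8,0,0,-0.5,0.68],[0.4,-0.3,-11.8,0,0,-0.5,1],[0.4,-0.3,-11.8,0,0,-0.5,1],[0.4,-0.3,-11.8,0,0,-0.5,1],[0.4,-0.3,-11.8,0,0,-0.5,1],[0.4,-0.3,-11.8,0,0,-0.5,1]]

```text
t: 3.45
eef_pos: [0.5758, -0.3343, 0.0306]
orientation: [3.141, 0.0, 1.446]
contact_force: [0.1, 0.4, -0.4]
finger_gap: 0.0004
finger_force: 0.0
```

```bash
python3 - <<'E'
from h import *
shot('wrist','w2');shot('side','s2');print(r.get_obs()['finger_gap'])
a=cv2.imread('pics/w2.png');b=cv2.imread('pics/s2.png')
cv2.imwrite('pics/e.png',cv2.resize(np.hstack([a,b]),(800,300)))
E
```

```text
-0.00012075581542653777
```

View pics/e.png

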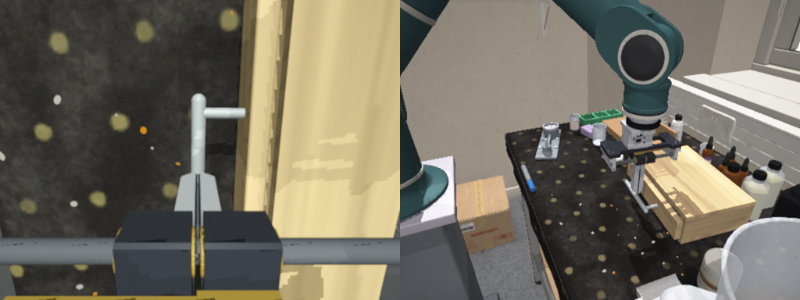

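The fingers are shut with no bar between them: the wrist view shows the fingertips over the bar's lower half, in line with it. I check a side crop for the height.

```bash
python3 - <<'E'
from h import *
o=r.get_obs();p=o['eef_pos'];print(p,proj('s2',p),proj('s2',p+[0,0,.019]),proj('w2',p))
for y in(-.06,0,.06): print(proj('s2',[.576+.12*y,-.333+.993*y,.044]),proj('w2',[.576+.12*y,-.333+.993*y,.044]))
b=cv2.imread('pics/s2.png')[190:290,270:400]
a=cv2.imread('pics/w2.png')[100:300,190:330]
cv2.imwrite('pics/f.png',np.hstack([cv2.resize(b,(520,400),interpolation=cv2.INTER_CUBIC),cv2.resize(a,(280,400))]))
E
```

```text
[ 0.57569989 -0.33422488  0.03040737] [300.7 254.9] [301.4 247.4] [252.7 218.9]
[314.7 268.8] [253.3 306.1]
[301.  249.2] [252.9 224.4]
[289.1 232.1] [252.4 129.2]
```

View pics/f.png

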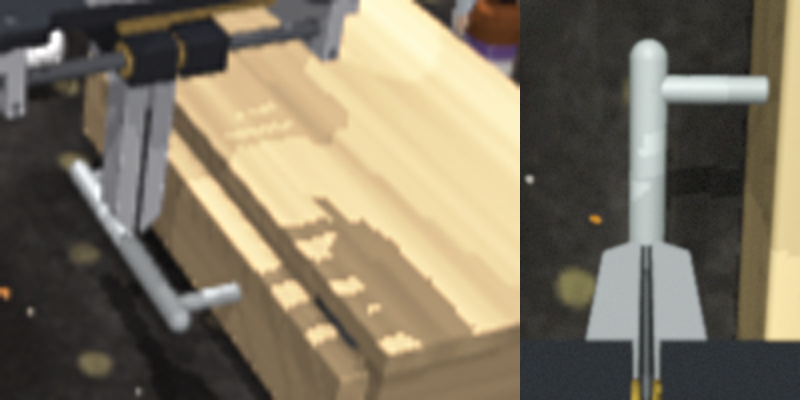

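```bash
python3 - <<'E'
from h import *
im=cv2.imread('pics/w2.png');hs=cv2.cvtColor(im,cv2.COLOR_BGR2HSV)
for v in(130,150,200,210): print(v,[int(u) for u in np.nonzero((im[v].min(1)>110)&(hs[v,:,1]<60))[0] if 225<u<300])
d=np.load('pics/w2.npz');C=-d['R'].T@d['t'];print(C,d['f'],d['R'].round(3).tolist(),(C-r.get_obs()['eef_pos']))
for z in(.034,.044,.054):
  print(z,[proj('w2',[.5756+s*.0055+.0075*1*0,-.3+s*0,z]) for s in(-1,1)],proj('w2',[.5836,-.2702,z]))
for v in range(116,130): print(v,im[v,254],end=' ')
E
```

```text
130 [245, 246, 247, 248, 249, 250, 251, 252, 253, 254, 255, 256, 257, 258, 259, 260, 261, 262]
150 [245, 246, 247, 248, 249, 250, 251, 252, 253, 254, 255, 256, 257, 258, 259, 260, 261, 262, 263, 264, 265, 266, 267, 268, 269, 270, 271, 272, 273, 274, 275, 276, 277, 278, 279, 280, 281, 282, 283, 284, 285, 286, 287, 288, 289, 290, 291, 292, 293, 294]
200 [245, 246, 247, 248, 249, 250, 251, 252, 253, 254, 255, 256, 257, 258, 259, 260, 261]
210 [245, 246, 247, 248, 249, 250, 251, 252, 253, 254, 255, 256, 257, 258, 259, 260, 261]
[ 0.5850806  -0.25923161  0.23644771] 320.5093764550038 [[0.992, -0.125, 0.0], [-0.121, -0.958, 0.261], [-0.032, -0.259, -0.965]] [0.00938071 0.07499327 0.20604035]
0.034 [array([237.4, 172.2]), array([254.4, 170.1])] [252.4 122.7]
0.044 [array([236.7, 175.5]), array([254.5, 173.4])] [252.4 123.6]
0.054 [array([235.9, 179.2]), array([254.5, 176.9])] [252.4 124.7]
116 [42 44 45] 117 [42 47 47] 118 [51 55 52] 119 [112 118 109] 120 [183 186 175] 121 [209 212 202] 122 [218 221 212] 123 [224 227 217] 124 [231 234 224] 125 [235 237 228] 126 [237 239 230] 127 [234 237 227] 128 [228 232 222] 129 [220 223 212]
```

Emit:
jog_arm:
  plan:
    - [[0,0,0,0,0,0,0.68],[0,0,0,0,0,0,0.68],[0,0,0,0,0,0,0.68],[0,0,-0.6,0,0,0,0.68],[0,0,-1.2,0,0,0,0.68],[0,0,-1.2,0,0,0,0.68],[0,0,-1.2,0,0,0,1],[0,0,-1.2,0,0,0,1],[0,0,-1.2,0,0,0,1],[0,0,-1.2,0,0,0,1]]

```text
t: 4.55
eef_pos: [0.5758, -0.3342, 0.0184]
orientation: [3.141, 0.0, 1.446]
contact_force: [-0.0, -1.0, -0.4]
finger_gap: 0.0089
finger_force: 24.1
```

The grip now meets the bar only near the tips: the real tips seem to sit about 2 cm higher than the reading, which agrees with the side view. I go lower to confirm.

Emit:
jog_arm:
  plan:
    - [[0,0,0,0,0,0,0.68],[0,0,0,0,0,0,0.68],[0,0,-0.5,0,0,0,0.68],[0,0,-1.0,0,0,0,0.68],[0,0,-1.0,0,0,0,0.68],[0,0,-1.0,0,0,0,1],[0,0,-1.0,0,0,0,1],[0,0,-1.0,0,0,0,1],[0,0,-1.0,0,0,0,1]]

```text
t: 5.45
eef_pos: [0.5757, -0.3343, 0.0084]
orientation: [3.141, 0.0, 1.446]
contact_force: [0.1, -0.2, 0.4]
finger_gap: 0.0104
finger_force: 25.0
```

```bash
python3 - <<'E'
from h import *
o=r.get_obs();print(o['eef_pos'],o['finger_gap'],o['contact_force'])
shot('side','s3');p=o['eef_pos']
for dz in(0,.01,.02,.03):print(dz,proj('s3',p+[0,0,dz]))
b=cv2.imread('pics/s3.png')[200:290,270:390]
cv2.imwrite('pics/g.png',cv2.resize(b,(800,600),interpolation=cv2.INTER_CUBIC))
E
```

```text
[ 0.57569697 -0.33430811  0.00836428] 0.010369283421592447 [ 0.09840209 -0.18498424  0.42192403]
0 [299.8 263.3]
0.01 [300.2 259.6]
0.02 [300.6 255.7]
0.03 [301.  251.8]
```

View pics/g.png

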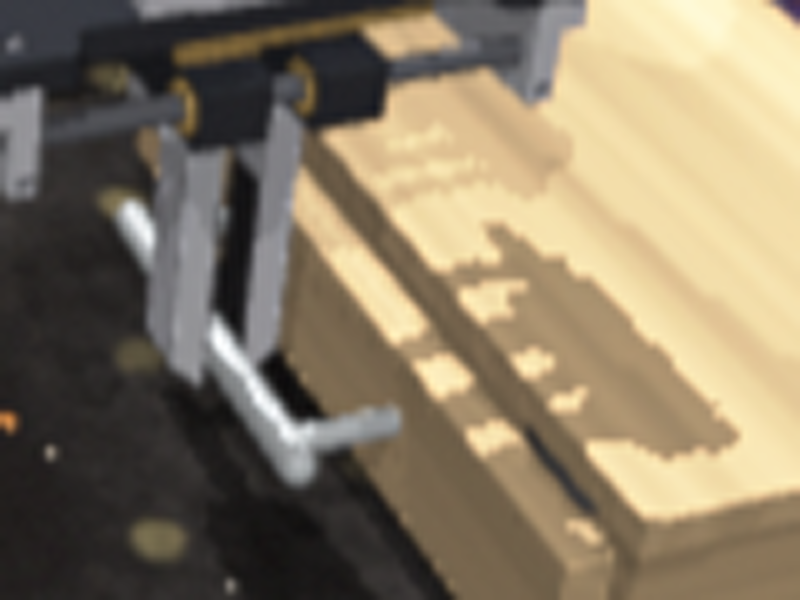

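Fingers now straddle the bar with a gap of about 10.4 mm, and the front fingertip at (200,380) in the crop puts the true tips about 18 mm above the reading. I pull the drawer.

Emit:
jog_arm:
  plan:
    - [[-1,0.1,0,0,0,0,1],[-2.5,0.3,0,0,0,0,1],[-4,0.5,0,0,0,0,1],[-5.5,0.7,0,0,0,0,1],[-7,0.9,0,0,0,0,1],[-8.5,1.0,0,0,0,0,1],[-10,1.2,0,0,0,0,1],[-11,1.35,0,0,0,0,1],[-12,1.45,0,0,0,0,1],[-12,1.45,0,0,0,0,1]]

```text
t: 6.5
eef_pos: [0.4544, -0.318, 0.0083]
orientation: [-3.141, -0.003, 1.446]
contact_force: [-0.3, 7.2, 3.6]
finger_gap: 0.0099
finger_force: 25.0
```

Emit:
jog_arm:
  plan:
    - [[-0.4,0,0,0,0,0,1],[-0.8,0.1,0,0,0,0,1],[-1.2,0.1,0,0,0,0,1],[-1.6,0.15,0,0,0,0,1],[-1.6,0.15,0,0,0,0,1],[-1.6,0.15,0,0,0,0,1],[-1.6,0.15,0,0,0,0,1]]

```text
t: 7.2
eef_pos: [0.4463, -0.3171, 0.0087]
orientation: [3.132, 0.001, 1.451]
contact_force: [41.9, 0.1, -32.7]
finger_gap: 0.0105
finger_force: 25.0
```

```bash
python3 - <<'E'
from h import *
o=r.get_obs();print(o['eef_pos'],o['contact_force'])
shot('top','t3')
cv2.imwrite('pics/i.png',cv2.resize(cv2.imread('pics/t3.png')[70:270,220:470],(750,600),interpolation=cv2.INTER_CUBIC))
E
```

```text
[ 0.44634408 -0.31708421  0.00873431] [ 41.92180767   0.08589066 -32.6633796 ]
```

View pics/i.png

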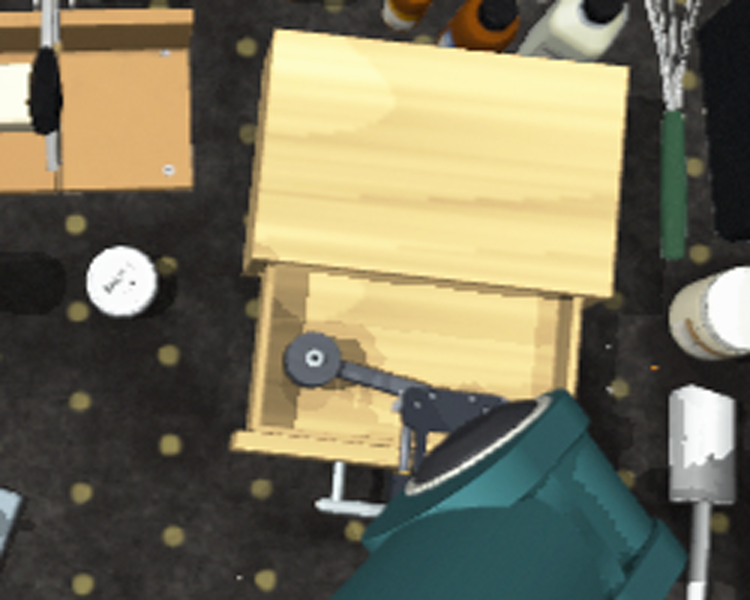

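The drawer is at its stop (42 N reaction, about 129 mm of travel). The top crop shows the lever with its head at (312,358), the bar running right and down, and the eye hidden under the arm. I release, rise and look.

Emit:
jog_arm:
  plan:
    - [[0.8,0,0,0,0,0,1],[0.8,0,0,0,0,0,0.66],[0.8,0,0,0,0,0,0.66],[0.8,0,3,0,0,0,0.66],[0.8,0,7,0,0,0,0.66],[3,-3,12,0,0,0,0.5],[5,-7,17,0,0,0,0.5],[7,-12,20,0,0,0,0.5],[7,-12,20,0,0,0,0.5],[7,-12,20,0,0,0,0.5]]

```text
t: 8.25
eef_pos: [0.5093, -0.4428, 0.2109]
orientation: [3.139, 0.004, 1.443]
contact_force: [-0.1, -0.4, -0.4]
finger_gap: 0.0469
finger_force: 0.0
```

```bash
python3 - <<'E'
from h import *
o=r.get_obs();print(o['eef_pos'],o['contact_force'],np.degrees(o['orientation']))
print('head from top',ray('t3',220+312/3,70+358/3,.052))
shot('wrist','w4')
cv2.imwrite('pics/j.png',cv2.resize(cv2.imread('pics/w4.png'),(800,600)))
E
```

```text
[ 0.50932176 -0.44283726  0.21086818] [-0.13295209 -0.36393354 -0.37015185] [179.87282016   0.22141044  82.68612098]
head from top [ 0.5693 -0.2493  0.052 ]
```

View pics/j.png

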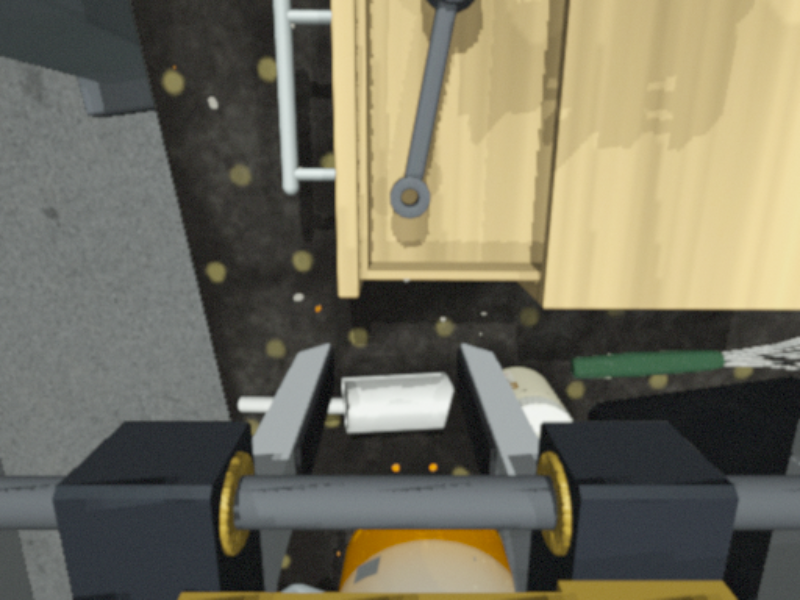

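The wrist view shows the eye at (410,197), with the bar running up to the head at the top edge near (448,0) in 800x600 pixels.

```bash
python3 - <<'E'
from h import *
s=.64
e=ray('w4',410*s,197*s,.052);h=np.array([.5693,-.2493,.052])
d=h-e;L=np.linalg.norm(d);print('eye',e,L,'ang',np.degrees(np.arctan2(d[1],d[0])))
b1,b2=ray('w4',443*s,20*s,.046),ray('w4',416*s,170*s,.046);k=b1-b2;print(b1,b2,'bar ang',np.degrees(np.arctan2(k[1],k[0])))
bal=e+d/L*.097; bal2=h-d/L*.053; print(bal,bal2)
o=r.get_obs();print((bal+bal2)/2-o['eef_pos'])
E
```

```text
eye [ 0.5269 -0.3933  0.052 ] 0.15011249115246872 ang 73.59322785309737
[ 0.5627 -0.2816  0.046 ] [ 0.5336 -0.3754  0.046 ] bar ang 72.76430457067738
[ 0.55429812 -0.30024978  0.052     ] [ 0.55432989 -0.30014187  0.052     ]
[ 0.04564224  0.14035006 -0.15687264]
```

Emit:
jog_arm:
  plan:
    - [[2,4,-1,0,0,-4,0.5],[3.5,9,-3,0,0,-8,0.5],[4.6,14,-6,0,0,-9.2,0.5],[4.6,14,-10,0,0,-9.2,0.5],[4.6,14,-14,0,0,-9.2,0.5],[4.6,14,-17,0,0,-9.2,0.5],[4.6,14,-18.5,0,0,-9.2,0.5],[4.6,14,-19.3,0,0,-9.2,0.5],[4.6,14,-19.8,0,0,-9.2,0.5],[4.6,14,-20.1,0,0,-9.2,0.5],[4.6,14,-20.1,0,0,-9.2,0.5]]

```text
t: 9.4
eef_pos: [0.5559, -0.2984, 0.0078]
orientation: [3.141, 0.0, 1.286]
contact_force: [1.0, 0.0, -0.6]
finger_gap: 0.0467
finger_force: 0.0
```

Emit:
jog_arm:
  plan:
    - [[-0.15,-0.2,0,0,0,0,0.5],[-0.15,-0.2,0,0,0,0,1],[-0.15,-0.2,0,0,0,0,1],[-0.15,-0.2,0,0,0,0,1],[-0.15,-0.2,0,0,0,0,1],[-0.15,-0.2,0,0,0,0,1],[-0.15,-0.2,0.5,0,0,0,1],[-0.15,-0.2,1,0,0,0,1]]
  grip_force: 45

```text
t: 10.2
eef_pos: [0.5538, -0.2999, 0.0172]
orientation: [-3.141, -0.0, 1.286]
contact_force: [-0.3, -0.3, -4.7]
finger_gap: 0.0137
finger_force: 44.9
```

Emit:
jog_arm:
  plan:
    - [[0,0,1.5,0,0,0,1],[0,0,3,0,0,0,1],[0,0,5,0,0,0,1],[0,0,7,0,0,0,1],[0,0,9,0,0,0,1],[0,0,10,0,0,0,1],[0,0,10,0,0,0,1],[0,0,10,0,0,0,1],[0,0,10,0,0,0,1]]

```text
t: 11.1
eef_pos: [0.5537, -0.2999, 0.1163]
orientation: [-3.14, -0.0, 1.286]
contact_force: [-0.1, 0.2, -4.1]
finger_gap: 0.0135
finger_force: 44.9
```

```bash
python3 - <<'E'
from h import *
o=r.get_obs();print(o['eef_pos'],o['contact_force'],o['moment'],np.degrees(o['orientation']))
p=np.array([.447,.0345]);q=np.array([.5029,.1726]);d=(q-p)/np.linalg.norm(q-p)
print('target', (p+d*.097+q-d*.053)/2,np.degrees(np.arctan2(d[1],d[0])))
E
```

```text
[ 0.55369235 -0.29986766  0.11631882] [-0.05236948  0.1552276  -4.10495465] [-5.93357424e-02  8.76543075e-02  5.26032291e-05] [-1.79917026e+02 -5.48503036e-03  7.36755125e+01]
target [0.48320454 0.12394271] 67.96292429636283
```

Emit:
jog_arm:
  plan:
    - [[0,1,0,0,0,0,1],[-1,3.5,0,0,0,0,1],[-2,7,0,0,0,-1,1],[-3,11,0,0,0,-2,1],[-4,15,0,0,0,-3,1],[-5,19,0,0,0,-4,1],[-6,23,0,0,0,-5,1],[-7,27,0,0,0,-5.5,1],[-7,31,0,0,0,-5.5,1],[-7,35,0,0,0,-5.5,1],[-7,38,0,0,0,-5.5,1],[-7,40,0,0,0,-5.5,1]]

```text
t: 12.3
eef_pos: [0.4833, 0.1028, 0.1169]
orientation: [-3.141, -0.0, 1.193]
contact_force: [0.4, -0.0, -4.5]
finger_gap: 0.0136
finger_force: 44.9
```

Emit:
jog_arm:
  plan:
    - [[0,1.2,0,0,0,0,1],[0,2,0,0,0,0,1],[0,2.4,0,0,0,0,1],[0,2.4,0,0,0,0,1],[0,2.4,-0.5,0,0,0,1],[0,2.4,-1,0,0,0,1],[0,2.4,-1.5,0,0,0,1],[0,2.4,-2,0,0,0,1],[0,2.4,-2,0,0,0,1],[0,2.4,-2,0,0,0,1]]

```text
t: 13.3
eef_pos: [0.4842, 0.1236, 0.0971]
orientation: [-3.141, 0.0, 1.19]
contact_force: [-0.8, -0.2, -4.8]
finger_gap: 0.0132
finger_force: 44.9
```

```bash
python3 - <<'E'
from h import *
o=r.get_obs();p=o['eef_pos'];print(p,o['contact_force'],np.degrees(o['orientation']))
shot('top','t5');shot('side','s5');shot('wrist','w5')
a=np.radians(np.degrees(o['orientation'][2]));d=np.array([np.cos(a),np.sin(a),0])
z=p[2]+.014
for n,L in(('head',.053),('eye',-.097)):
  X=np.array([p[0],p[1],z])+d*L
  print(n,[proj(f,X+[0,0,.03]) for f in('t5','s5','w5')])
print(proj('t5',[.447,.0345,.06]),proj('t5',[.5029,.1726,.043]))
t=cv2.imread('pics/t5.png')[190:290,110:250];s=cv2.imread('pics/s5.png')[100:240,140:280];w=cv2.imread('pics/w5.png')
cv2.imwrite('pics/k.png',np.vstack([np.hstack([cv2.resize(t,(420,300),interpolation=2),cv2.resize(s,(300,300),interpolation=2)]),np.hstack([cv2.resize(w,(400,300)),np.zeros((300,320,3),np.uint8)])]))
E
```

```text
[0.48416055 0.12361384 0.09713891] [-0.76709276 -0.19097684 -4.76529498] [-1.79992471e+02  2.01053505e-02  6.81598736e+01]
head [array([136. , 219.8]), array([190.1, 128.6]), array([252.6, 150.8])]
eye [array([200.9, 244.3]), array([184.3, 148.5]), array([252.8, 388.8])]
[205. 244.] [147.6 221.6]
```

View pics/k.png

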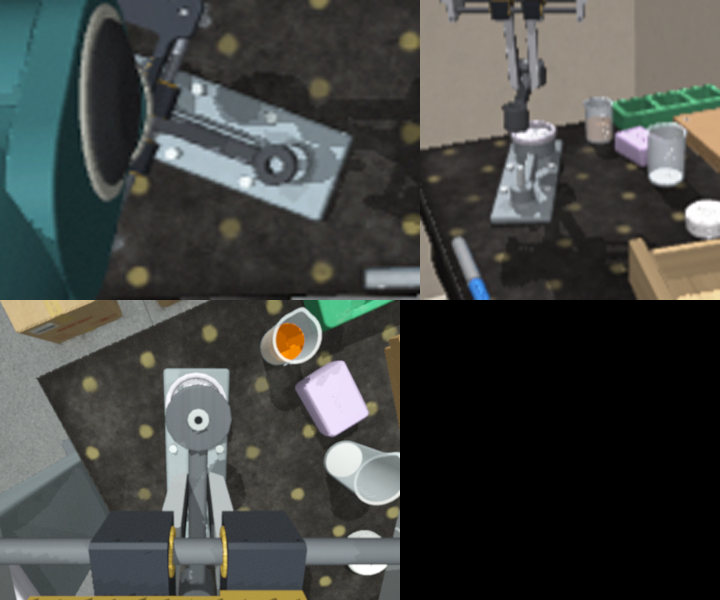

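The last picture shows the eye in the top view at about (276,165) over the pin, and the head in the wrist view at (198,419) centred over the seat. The lever is level and clear of the stand. A numeric check follows.

Emit:
jog_arm:
  plan:
    - [[0,0,-0.5,0,0,0,1],[0,0,-1,0,0,0,1],[0,0,-1,0,0,0,1],[0,0,-1,0,0,0,1],[0,0,-1,0,0,0,1],[0,0,-1,0,0,0,1]]

```text
t: 14.05
eef_pos: [0.4842, 0.1238, 0.0873]
orientation: [3.142, -0.0, 1.19]
contact_force: [0.2, -0.9, -4.8]
finger_gap: 0.0138
finger_force: 44.9
```

```bash
python3 - <<'E'
from h import *
e=ray('t5',110+276/3-.4,190+165/3-.4,.141);h=ray('w5',198*1.28,119*1.28,.141)
print(e-[.447,.0345,.141],h-[.5029,.1726,.141],np.linalg.norm(e-h))
o=r.get_obs();print(o['eef_pos'],o['contact_force'],o['dq'].round(3))
E
```

```text
[ 0.0003 -0.0024  0.    ] [ 0.001  -0.0007  0.    ] 0.1508230751576164
[0.48423249 0.12383979 0.0873302 ] [ 0.15675433 -0.86208321 -4.75956358] [-0.001  0.    -0.002  0.001 -0.     0.002  0.001]
```

Eye and head are within 3 mm of the pin and seat centres, and the arm is still. Handing in.

```bash
python3 -c "
from plant import r
print(r.sign_off())"
```

```text
the job is handed in; nothing more can be done
None
```

I handed the job in with the drawer pulled to its stop and the swing arm held level at its balance point, about 4 cm above the stand and within 3 mm of the pin and seat centres by my camera check; I have not seen the verdict.

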